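Take the drained rinse basket off its hooks

ROBOT

A 7-joint arm with a two-finger parallel gripper is mounted at the origin on a cart in front of the work surface, level with it; the furniture and walls round the work are solid. World frame = base frame: x ahead of the robot, y to its left, z up, the work surface at z = 0. Lengths are in m, angles in rad, forces in N, time in s.
With the tool pointing down it reaches from about 0.4 to 0.85 m from the base axis. Payload 4.5 kg.
Tool frame: the origin (TCP) lies midway between the tips of the shut fingers; the grasp point (between the pads) lies 19 mm behind it; x points along the fingers, z is the direction in which the jaws open and shut, and the axes are right-handed (so a half turn about x gives the same grasp; the last joint's range is limited). The gripper opens to 88 mm and grips with 3 to 60 N. Pads are 18 mm wide; open, the fingers measure 123 mm over their backs; the gripper's body (75 mm by 187 mm) begins 45 mm behind the grasp point.
Start: joints at [-1.106, 0.689, -0.195, 1.565, 0.157, 0.902, -0.215], TCP at [0.261, 0.568, 0.214] pointing down, gripper open.
Joint ranges: [-3.01, 3.01], [-0.46, 2.08], [-1.47, 1.51], [0.13, 2.56], [-1, 4.14], [0.04, 2.09], [-2.66, 2.66]. Speed limits (rad/s): [2.57, 2.57, 3.14, 3.14, 3.14, 3.14, 3.14].

INTERFACE

Orientations are given as a unit quaternion [w, x, y, z].
In Python, from station import robot, cams gives the robot as it stands.
- The arm moves only by the tool servo_tool, never from a script. Its arguments are lists of equal length, an entry for each row: "linear": the shift along the world's x, y, z in cm, a list of three; "twist": the turn about the world's z in degrees; "grip": the finger opening in cm, from 0 to 8.81. A call has 1 to 8 rows; each row shifts and turns the pose as measured when the row begins; what a row does not reach is not made up. A row lasts 1/12 s, in which the tool goes at most 41.7 mm and 7.16 degrees, less where a joint would pass 70% of its speed; a pose out of reach is approached as far as the arm can. A call with a gripper value outside its range is refused whole. The fingers move at their own pace and stop on an object; "squeeze" is the grip in N (left out, the last holds). Time passes only in rows, so rows that do not move let the fingers close. It gives the time, the measured TCP pose, the force and the opening at its end, in the units of the state.
- robot.observe(): the state, without advancing time (a new reading comes with each control period).
- cams.grab_frame(name): name is "side" or "top" or "wrist"; returns a dict with "color" (420x560x3 uint8, red, green, blue), "z_map" (420x560 float32, m along the optical axis (not along the pixel's ray), 0 where there is no reading), "fovy" (degrees; the focal length in pixels is half the picture's height over the tangent of half this angle, whatever the lens; pixels are square), "cx", "cy" (the principal point, pixels), "rvec" (rotation vector, rad) and "tvec" (3), from world to camera coordinates, as OpenCV has them; the wrist camera has in their place "T_tool_cam" (4x4, takes a point from camera to tool coordinates, whose origin is the TCP and whose axes are the tool frame's). Camera axes: x right, y down, z forward; pixel columns grow to the right and rows downward; lengths in m; the calibration is good to about 2 mm. A picture is of the moment at which its call begins: read the wrist's pose just before it.
- robot.sign_off(): hands the job in, once; it reports no verdict.
The state is a dict: "time_s": time; "joint_pos": joint angles; "dq": joint speeds; "joint_torque": joint torques, N m; "ee_pos": TCP position; "tool_rot": TCP orientation; "force": force on the tool from outside, world axes, zero at the start; "wrist_torque": the same for the moment, N m; "grip_width": finger opening in m.
Only numpy, scipy, OpenCV 4.12 (cv2) and the standard library are available. Lean on these libraries where they do the work, as an engineer would, in place of code of your own. Each camera call takes 0.05 s, during which the arm holds its last target. There are 200 camera calls.

TASK

The rinse basket with the green handle grip has drained: unhook it from its stand, lifting it up past the hook tips before drawing it away, and set it down upright in the middle of the round cork mat. Leave the basket with the orange grip hanging where it is.

Things in the scene. Friction and masses are not known exactly. Their poses are not given: they have to be found in the camera images.
- green_grip (a point): Centre of the green block (14 mm thick along x, 46 long along y, 18 high) in the middle of the basket's rigid handle bar (8 mm thick, 115 long, along y). Pinch it from above across x. z up, x level towards the stand's post: the way out of the hooks is -x. The steel basket below (0.15 to 0.31 kg, 60 mm tall, 119 wide, 90 at the foot) has its underside 135 mm and its rim 75 mm below this point.
- orange_grip (a point): The same point, with the same axes, on the other basket, which is alike but has an orange block on its handle. It hangs in the same way on the second stand and stays there. The two stands may have changed places.
- stand_a: Fixed steel stand with the green basket. Origin on the table below the seat, x to the post, z up. Foot plate x -60 to 130 mm, 130 wide. Two 8 mm rods at y = -40 and 40 mm carry the bar, its axis at x = 0, z = 198 mm; they turn up in front to tips at x = -25, top z = 236 mm: the bar must rise 42 mm to clear them. Post and cross bar at x = 105, top z = 216; free space between the rods.
- stand_b: The equal fixed stand that carries the basket with the orange grip, with the same frame and sizes.
- mat_top (a point): Centre of the upper face of a round cork mat, 160 mm across and 7 mm thick, fixed flat on the table; z up. A basket standing on it has its grip point 135 mm above this point.
There are look-alikes about, which are no part of the job. Leave any purple or red look-alike of the part that bears green_grip alone.

How it is judged:
By the outcome, as a careful person would: the job done as asked, in the order asked, and still so for the second after the job is handed in, with the robot touching nothing.
It also fails if it takes over 42 s, if anything falls off the work surface, if the arm or the gripper's body presses on something with over 40 N, if the wrist force passes 120 N, or if a joint passes its speed limit or range.

## Working session

There is one attempt and no reset: what is moved stays moved. The work goes in short steps, Python scripts to look and compute and a tool call to move; the robot and the scene stay as the last step left them, time stands still between calls to the robot, and variables do not carry over. Pictures are saved under pics/ and viewed, about 8 in all and at most 12, crops included, and the job is handed in when it is done.

Besides the shell and the picture viewer there is one more tool, called after "Emit:" by a JSON object that holds its "fn" and its "kwargs", one argument or row to a line. servo_tool: Moves the arm, as the interface text tells. Its arguments: {"type":"object","properties":{"linear":{"type":"array","items":{"type":"array","items":{"type":"number"}}},"twist":{"type":"array","items":{"type":"number"}},"grip":{"type":"array","items":{"type":"number"}},"squeeze":{"type":"number"}},"required":["linear","twist","grip"]}

```bash
mkdir -p pics; cat > h.py <<'E'
import numpy as np,cv2
from station import robot,cams
def grab(n):
    s=robot.observe(); f=cams.grab_frame(n); return s,f
def save(f,name): cv2.imwrite('pics/'+name,cv2.cvtColor(f['color'],cv2.COLOR_RGB2BGR))
def pts(f,s=None):
    z=f['z_map'];h,w=z.shape;fl=h/2/np.tan(np.radians(f['fovy'])/2)
    v,u=np.mgrid[:h,:w]
    P=np.stack([(u-f['cx'])/fl*z,(v-f['cy'])/fl*z,z],-1)
    if 'rvec' in f:
        R=cv2.Rodrigues(np.array(f['rvec'],float))[0]; return (P-np.array(f['tvec']).ravel())@R
    from scipy.spatial.transform import Rotation as Ro
    T=np.array(f['T_tool_cam']);q=s['tool_rot']
    R=Ro.from_quat([q[1],q[2],q[3],q[0]]).as_matrix()
    return (P@T[:3,:3].T+T[:3,3])@R.T+np.array(s['ee_pos'])
E
python3 - <<'E'
from h import *
print({k:np.round(v,3) for k,v in robot.observe().items()})
for n in('top','side'):
    s,f=grab(n);save(f,n+'1.png');np.savez(n+'1.npz',**f)
E
```

```text
{'time_s': np.float64(0.0), 'joint_pos': array([-1.106,  0.69 , -0.195,  1.566,  0.157,  0.902, -0.215]), 'dq': array([ 0.   ,  0.001, -0.   ,  0.   , -0.002, -0.001,  0.   ]), 'joint_torque': array([ 0.0000e+00, -5.2756e+01, -1.2670e+00, -1.5342e+01, -5.3000e-02,
        7.0000e-03,  0.0000e+00]), 'ee_pos': array([0.261, 0.567, 0.213]), 'tool_rot': array([ 0.595, -0.382,  0.596,  0.381]), 'force': array([ 0.03 , -0.04 ,  0.082]), 'wrist_torque': array([-0.006,  0.011,  0.001]), 'grip_width': np.float64(0.088)}
```

View pics/top1.png

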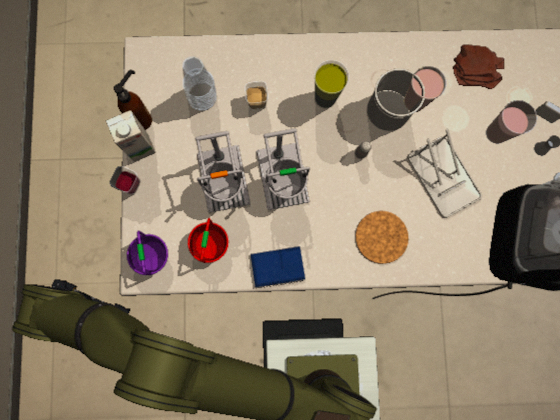

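View pics/side1.png

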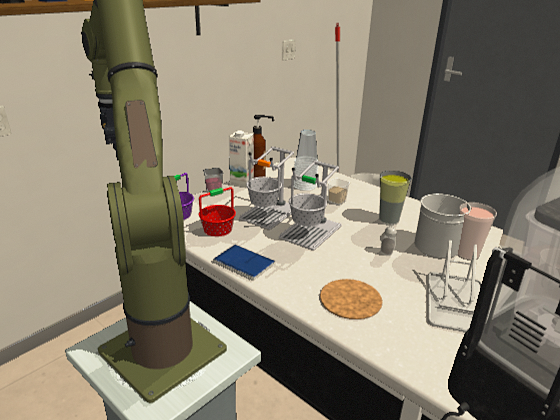

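Top view: the steel basket with the green grip hangs at (288,172) and the one with the orange grip at (219,174). The green blocks at (141,252) on the purple basket and (205,240) on the red one are look-alikes. The mat is at (382,237). The side view agrees: green grip at about (311,180), orange at (265,162), red basket at (217,215), mat at (351,298). I choose the one at (288,172).

```bash
python3 - <<'E'
from h import *
for n in('top','side'):
    f=dict(np.load(n+'1.npz'));P=pts(f);hsv=cv2.cvtColor(f['color'],cv2.COLOR_RGB2HSV)
    for c,lo,hi in(('green',(50,150,60),(75,255,255)),('orange',(5,200,120),(14,255,255)),('cork',(8,100,90),(18,220,255))):
        m=cv2.inRange(hsv,lo,hi);k,l,st,ce=cv2.connectedComponentsWithStats(m)
        for i in range(1,k):
            if st[i,4]<25: continue
            q=P[(l==i)&(f['z_map']>0)]
            q=q[q[:,2]>np.median(q[:,2])-.02]
            r=cv2.minAreaRect((q[:,:2]*1000).astype(np.float32))
            print(n,c,ce[i].round(),st[i,4],'med',np.median(q,0).round(3),'mid',((q.max(0)+q.min(0))/2).round(3),'zmax',q[:,2].max().round(3),np.round(r[0]),np.round(r[1]),round(r[2],1))
f=dict(np.load('top1.npz'));P=pts(f)
# bar points / post tops by height around the green stand
g=P[120:215,250:320].reshape(-1,3)
for lo,hi in((.19,.205),(.205,.225),(.225,.25)):
    q=g[(g[:,2]>lo)&(g[:,2]<hi)];print(lo,len(q),q.mean(0).round(3),q.min(0).round(3),q.max(0).round(3))
img=f['color'][120:220,180:320];cv2.imwrite('pics/crop1.png',cv2.resize(img,None,fx=5.5,fy=5.5,interpolation=2)[...,::-1])
E
```

```text
top green [288. 171.] 83 med [0.605 0.088 0.206] mid [0.605 0.089 0.205] zmax 0.213 [606.  89.] [13. 42.] 7.1
top green [205. 239.] 69 med [0.437 0.318 0.144] mid [0.438 0.318 0.143] zmax 0.153 [438. 318.] [11. 42.] 80.7
top green [140. 251.] 82 med [0.408 0.491 0.143] mid [0.407 0.491 0.139] zmax 0.149 [407. 491.] [44. 13.] 12.1
top orange [217. 175.] 44 med [0.599 0.28  0.206] mid [0.599 0.273 0.202] zmax 0.211 [598. 273.] [44. 12.] 88.2
top cork [469.  48.] 32 med [ 1.027 -0.5    0.038] mid [ 1.027 -0.502  0.039] zmax 0.046 [1027. -502.] [23. 21.] 1.1
top cork [479.  62.] 335 med [ 0.974 -0.525  0.045] mid [ 0.982 -0.525  0.042] zmax 0.059 [ 966. -531.] [108. 108.] 43.8
top cork [474.  78.] 25 med [ 0.934 -0.512  0.028] mid [ 0.931 -0.508  0.028] zmax 0.036 [ 933. -509.] [50. 13.] 78.4
top cork [256.  95.] 269 med [0.881 0.172 0.05 ] mid [0.879 0.17  0.06 ] zmax 0.082 [880. 169.] [63. 57.] 8.8
top cork [381. 237.] 2204 med [ 0.444 -0.196  0.008] mid [ 0.445 -0.197  0.005] zmax 0.019 [ 445. -197.] [158. 160.] 6.2
side green [308. 179.] 73 med [0.598 0.087 0.204] mid [0.6   0.089 0.
[... 236 characters left out ...]
209 [598. 284.] [70. 27.] 66.8
side cork [50.  4.] 620 med [0.359 1.048 0.629] mid [0.363 1.152 0.622] zmax 0.634 [ 364. 1105.] [302. 289.] 60.6
side cork [162.   1.] 131 med [0.781 1.041 0.626] mid [0.815 1.052 0.621] zmax 0.63 [ 815. 1043.] [ 42. 225.] 83.4
side cork [212.   1.] 97 med [1.053 1.038 0.619] mid [1.052 1.038 0.616] zmax 0.626 [1052. 1037.] [214.  23.] 0.9
side cork [351. 299.] 1913 med [ 0.437 -0.2    0.008] mid [ 0.441 -0.194  0.005] zmax 0.013 [ 441. -193.] [163. 163.] 7.8
0.19 265 [0.624 0.094 0.2  ] [0.59 0.03 0.19] [0.706 0.149 0.205]
0.205 309 [0.678 0.103 0.212] [0.583 0.034 0.205] [0.722 0.152 0.225]
0.225 28 [0.581 0.088 0.235] [0.571 0.045 0.227] [0.592 0.131 0.241]
```

View pics/crop1.png

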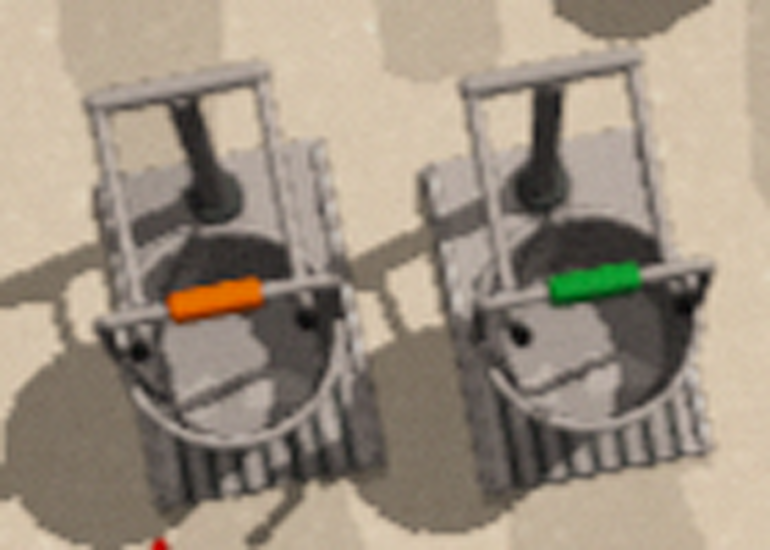

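The crop confirms it: the green grip's bar lies on the right stand's two hook rods, turned by about 8° (local x towards the post ≈ yaw +8°), and the orange one is on the left stand. The grip is at about (0.603, 0.089, 0.199) and the mat at about (0.443, -0.196, 0.007). I'll rise first, then turn the jaws from 65° to 8° on the way over.

Emit:
{"fn": "servo_tool", "kwargs": {
  "linear": [
    [0,0,3.5],
    [0,0,3.5],
    [0,0,3.5],
    [0,0,3.5],
    [2,-2.8,0],
    [2,-2.8,0],
    [2,-2.8,0],
    [2,-2.8,0]
  ],
  "twist": [0,0,0,0,-6,-6,-6,-6],
  "grip": [8.8,8.8,8.8,8.8,6,6,6,6]
}}

```text
time_s: 0.77
ee_pos: [0.3327, 0.4554, 0.3544]
tool_rot: [0.657, -0.248, 0.666, 0.252]
force: [-0.0, -0.1, -0.5]
grip_width: 0.0634
```

Emit:
{"fn": "servo_tool", "kwargs": {
  "linear": [
    [2,-2.8,0],
    [2,-2.8,0],
    [2,-2.8,0],
    [2,-2.8,0],
    [2,-2.8,0],
    [2,-2.8,0],
    [2,-2.8,0],
    [0,0,0]
  ],
  "twist": [-6,-6,-6,-6,-6,0,0,0],
  "grip": [6,6,6,6,6,6,6,6]
}}

```text
time_s: 1.43
ee_pos: [0.4799, 0.2393, 0.3529]
tool_rot: [0.7, -0.055, 0.709, 0.056]
force: [0.6, -1.1, -0.3]
grip_width: 0.0603
```

Emit:
{"fn": "servo_tool", "kwargs": {
  "linear": [
    [2,-2.5,0],
    [2,-2.5,0],
    [2,-2.5,0],
    [2,-2.5,0],
    [2,-2.5,0],
    [1,-1,0],
    [0.5,-0.7,0],
    [0,0,0]
  ],
  "twist": [-1,0,0,0,0,0,0,0],
  "grip": [6,6,6,6,6,6,6,6]
}}

```text
time_s: 2.1
ee_pos: [0.5963, 0.0884, 0.3493]
tool_rot: [0.698, -0.049, 0.713, 0.049]
force: [-0.6, -0.6, -0.1]
grip_width: 0.0599
```

```bash
cat > w.py <<'E'
from h import *
import sys
s,f=grab('wrist');save(f,sys.argv[1]);P=pts(f,s);hsv=cv2.cvtColor(f['color'],cv2.COLOR_RGB2HSV)
m=cv2.inRange(hsv,(50,150,60),(75,255,255));k,l,st,ce=cv2.connectedComponentsWithStats(m)
q=s['tool_rot'];print('tcp',np.round(s['ee_pos'],4),'jawyaw',np.degrees(np.arctan2(2*(q[2]*q[3]-q[0]*q[1]),2*(q[1]*q[3]+q[0]*q[2]))).round(2))
for i in range(1,k):
    if st[i,4]<60: continue
    g=P[(l==i)&(f['z_map']>0)];top=g[g[:,2]>np.percentile(g[:,2],90)-.004]
    r=cv2.minAreaRect((top[:,:2]*1000).astype(np.float32))
    print(ce[i].round(),st[i,4],'top',np.median(top,0).round(4),np.round(r[0],1),np.round(r[1],1),round(r[2],1))
E
python3 w.py w1.png
```

```text
tcp [0.5963 0.0884 0.3493] jawyaw 7.91
```

View pics/w1.png

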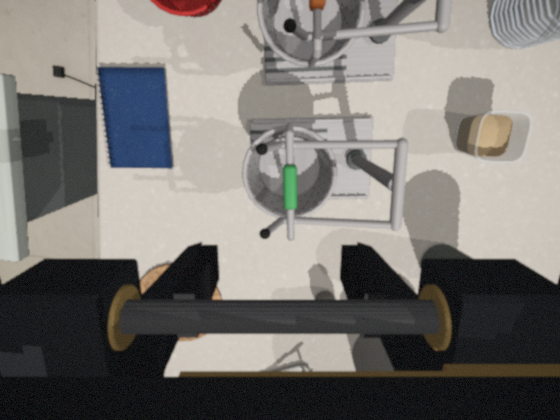

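The wrist view shows the green block at (290,187) on the bar, square to the jaws and midway between the rods. My colour mask missed it, so I'll widen it.

```bash
sed -i 's/(50,150,60),(75/(50,120,40),(85/' w.py; python3 w.py w2.png; python3 -c "
import cv2;i=cv2.imread('pics/w2.png');print(cv2.cvtColor(i,40)[187,288:293])"
```

```text
tcp [0.5955 0.0899 0.3492] jawyaw 8.0
[290. 187.] 431 top [0.6029 0.0928 0.2066] [603.9  90. ] [11.2 42.2] 8.2
[[ 67 128 169]
 [ 67 125 174]
 [ 67 124 175]
 [ 66 122 176]
 [ 67 121 179]]
```

Emit:
{"fn": "servo_tool", "kwargs": {
  "linear": [
    [0.4,0,-2],
    [0.4,0,-2.5],
    [0,0,-2.5],
    [0,0,-2],
    [0,0,-1.5],
    [0,0,-0.5],
    [0,0,0],
    [0,0,0]
  ],
  "twist": [0,0,0,0,0,0,0,0],
  "grip": [6,6,6,6,6,6,6,6]
}}

```text
time_s: 2.87
ee_pos: [0.5964, 0.1097, 0.2383]
tool_rot: [0.697, -0.053, 0.712, 0.063]
force: [0.1, -0.3, 0.1]
grip_width: 0.0602
```

```bash
python3 w.py w3.png
```

```text
tcp [0.5964 0.1097 0.2383] jawyaw 9.44
[285. 246.] 690 top [0.601  0.0953 0.2063] [603.6  90.5] [12.5 43.2] 9.3
```

The tool drifted 2 cm in y on the way down. I'll correct that here, above the bar.

Emit:
{"fn": "servo_tool", "kwargs": {
  "linear": [
    [0.3,-1,0],
    [0.3,-0.8,0],
    [0,-0.2,0],
    [0,0,0]
  ],
  "twist": [-1,0,0,0],
  "grip": [6,6,6,6]
}}

```text
time_s: 3.25
ee_pos: [0.6054, 0.0883, 0.2425]
tool_rot: [0.701, -0.046, 0.71, 0.057]
force: [0.1, -1.1, -0.5]
grip_width: 0.06
```

```bash
python3 w.py w4.png
```

```text
tcp [0.6054 0.0883 0.2425] jawyaw 8.36
[277. 215.] 868 top [0.6021 0.0943 0.2064] [603.6  90.4] [12.5 43.4] 8.5
```

Emit:
{"fn": "servo_tool", "kwargs": {
  "linear": [
    [-0.1,0,-1],
    [0,0,-1],
    [0,0,-1],
    [0,0,0],
    [0,0,0]
  ],
  "twist": [0,0,0,0,0],
  "grip": [6,6,6,6,6]
}}

```text
time_s: 3.72
ee_pos: [0.6039, 0.0882, 0.2091]
tool_rot: [0.7, -0.046, 0.71, 0.057]
force: [0.6, 0.3, 0.0]
grip_width: 0.0601
```

Emit:
{"fn": "servo_tool", "kwargs": {
  "linear": [
    [0,0.1,-0.9],
    [0,0,-0.9],
    [0,0,-0.8],
    [0,0,0],
    [0,0,0]
  ],
  "twist": [0,0,0,0,0],
  "grip": [6,6,6,6,6]
}}

```text
time_s: 4.13
ee_pos: [0.6032, 0.0901, 0.1792]
tool_rot: [0.7, -0.046, 0.711, 0.057]
force: [0.5, -0.1, 0.1]
grip_width: 0.0601
```

Emit:
{"fn": "servo_tool", "kwargs": {
  "linear": [
    [0,0,0],
    [0,0,0],
    [0,0,0],
    [0,0,0],
    [0,0,0],
    [0,0,0],
    [0,0,0],
    [0,0,0]
  ],
  "twist": [0,0,0,0,0,0,0,0],
  "grip": [4,3,2,0.5,0.5,0.5,0.5,0.5],
  "squeeze": 40
}}

```text
time_s: 4.8
ee_pos: [0.6042, 0.0901, 0.1806]
tool_rot: [0.701, -0.046, 0.71, 0.057]
force: [-0.2, -0.1, -1.4]
grip_width: 0.0117
```

Emit:
{"fn": "servo_tool", "kwargs": {
  "linear": [
    [0,0,0],
    [0,0,0.5],
    [0,0,0.7],
    [0,0,0.7],
    [0,0,0]
  ],
  "twist": [0,0,0,0,0],
  "grip": [0.5,0.5,0.5,0.5,0.5]
}}

```text
time_s: 5.22
ee_pos: [0.6032, 0.09, 0.2005]
tool_rot: [0.7, -0.046, 0.71, 0.057]
force: [-0.0, 0.5, -1.7]
grip_width: 0.0111
```

```bash
python3 w.py w5.png;python3 -c "
from h import *
s,f=grab('side');save(f,'s5.png');cv2.imwrite('pics/s5c.png',cv2.resize(f['color'][110:270,220:380],None,fx=3.7,fy=3.7)[...,::-1])"
```

```text
tcp [0.6032 0.09   0.2005] jawyaw 8.38
[278. 251.] 1497 top [0.6014 0.0975 0.2265] [602.8  92. ] [12.3 45.9] 9.1
```

View pics/s5c.png

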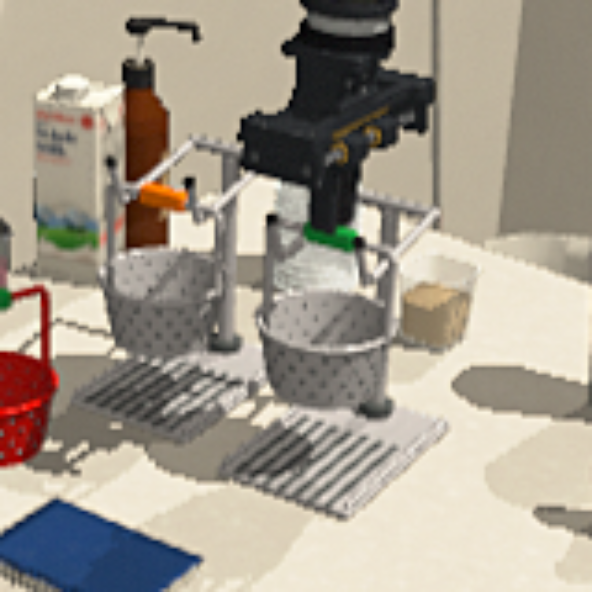

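The basket is clear of its seat and level in the crop (green grip at crop (330,237)), and the orange one still hangs. The basket must rise at least 42 mm, but its rim would meet the rods from below at about 63 mm. I'll aim for 52 mm, so the TCP goes to z ≈ 0.233.

Emit:
{"fn": "servo_tool", "kwargs": {
  "linear": [
    [0,0,1],
    [0,0,1],
    [0,0,0.8],
    [0,0,0],
    [0,0,0]
  ],
  "twist": [0,0,0,0,0],
  "grip": [0.5,0.5,0.5,0.5,0.5]
}}

```text
time_s: 5.73
ee_pos: [0.6023, 0.0899, 0.2306]
tool_rot: [0.699, -0.046, 0.711, 0.057]
force: [-1.0, -0.1, -2.0]
grip_width: 0.0112
```

```bash
python3 w.py w6.png
```

```text
tcp [0.6023 0.0899 0.2306] jawyaw 8.39
[278. 250.] 1522 top [0.6006 0.0971 0.2565] [602.   91.7] [12.3 45.8] 9.1
```

Emit:
{"fn": "servo_tool", "kwargs": {
  "linear": [
    [0,0,0.2],
    [-0.5,-0.07,0],
    [-1,-0.14,0],
    [-1,-0.14,0],
    [0,0,0]
  ],
  "twist": [0,0,0,0,0],
  "grip": [0.5,0.5,0.5,0.5,0.5]
}}

```text
time_s: 6.2
ee_pos: [0.5751, 0.086, 0.2315]
tool_rot: [0.698, -0.046, 0.712, 0.057]
force: [-0.5, 0.7, -1.7]
grip_width: 0.0111
```

Emit:
{"fn": "servo_tool", "kwargs": {
  "linear": [
    [-1,-0.14,0.1],
    [-1.5,-0.2,0],
    [-1.5,-0.2,0],
    [-1.5,-0.2,0],
    [-1.5,-0.2,0],
    [-1,-0.14,0],
    [0,0,0]
  ],
  "twist": [0,0,0,0,0,0,0],
  "grip": [0.5,0.5,0.5,0.5,0.5,0.5,0.5]
}}

```text
time_s: 6.78
ee_pos: [0.4947, 0.0752, 0.2333]
tool_rot: [0.7, -0.046, 0.71, 0.057]
force: [0.8, -0.1, 0.5]
grip_width: 0.0047
```

The fingers closed to 4.7 mm, so the basket has slipped. I'll look before going on.

```bash
python3 w.py w7.png;python3 -c "
from h import *
s,f=grab('side');save(f,'s7.png');np.savez('side7.npz',**f);cv2.imwrite('pics/s7c.png',cv2.resize(f['color'][110:270,220:380],None,fx=3.7,fy=3.7)[...,::-1])
_,t=grab('top');save(t,'t7.png');np.savez('top7.npz',**t)"
```

```text
tcp [0.4947 0.0752 0.2333] jawyaw 8.38
[324. 202.] 554 top [0.5287 0.0838 0.1509] [530.6  79.8] [12.4 42.8] 9.3
```

View pics/s7c.png

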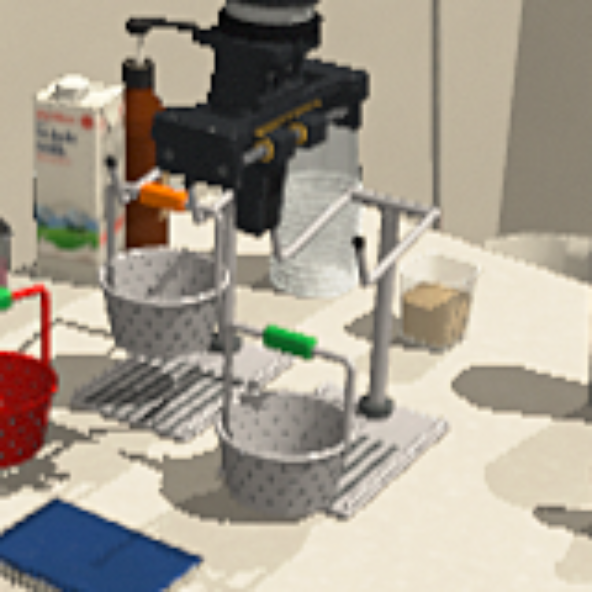

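View pics/t7.png

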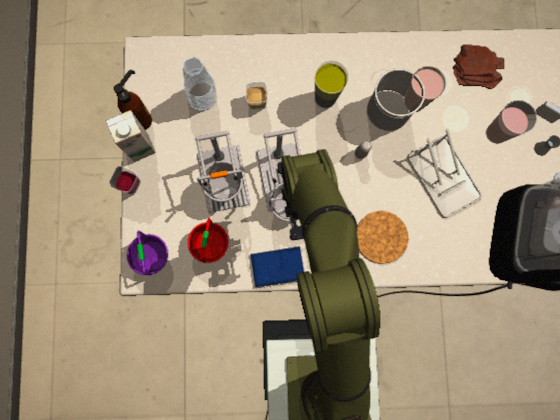

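The crop and top view show the basket slipped out of the grip after clearing the hooks. It now stands upright in front of the stand (grip at crop (290,340)), and the orange basket and look-alikes are untouched. The hook tips at 0.236 m stand right behind it and the gripper body would meet them in a straight regrasp, so I'll measure its stance first.

```bash
cat > m.py <<'E'
from h import *
a=np.radians(8.5);O=np.array([.6035,.090,0]);R=np.array([[np.cos(a),-np.sin(a),0],[np.sin(a),np.cos(a),0],[0,0,1]])
for n in('side','wrist'):
    s,f=grab(n);L=(pts(f,s)-O)@R*1000;ok=f['z_map']>0
    hsv=cv2.cvtColor(f['color'],cv2.COLOR_RGB2HSV);m=cv2.inRange(hsv,(50,120,40),(85,255,255))>0
    g=L[m&ok&(abs(L[...,0]+75)<60)&(abs(L[...,1])<60)]
    if len(g): print(n,'block lo/hi',np.percentile(g,2,0).round(),np.percentile(g,98,0).round())
    q=L[ok&(abs(L[...,1])<75)&(L[...,0]<0)&(L[...,0]>-160)]
    r=q[(q[:,2]>45)&(q[:,2]<95)]
    for lo in range(-150,0,15):
        b=r[(r[:,0]>=lo)&(r[:,0]<lo+15)]
        if len(b)>3: print(lo,len(b),'y',b[:,1].min().round(),b[:,1].max().round(),'z99',np.percentile(b[:,2],97).round(1))
    p=L[ok&(L[...,0]>-15)&(L[...,0]<100)&(abs(L[...,1])<60)&(L[...,2]<30)]
    print('plate z',np.median(p[:,2]).round(1),len(p))
E
python3 m.py
```

```text
side block lo/hi [-81. -22. 140.] [-70.  19. 155.]
-135 14 y -17.0 14.0 z99 68.3
-120 93 y -42.0 39.0 z99 67.8
-105 44 y -53.0 50.0 z99 69.2
-90 44 y -56.0 55.0 z99 70.2
-75 78 y -62.0 59.0 z99 92.1
-60 36 y -57.0 58.0 z99 75.3
-45 55 y -52.0 57.0 z99 74.2
-30 114 y -42.0 43.0 z99 76.4
-15 96 y -21.0 29.0 z99 77.5
plate z -891.8 708
wrist block lo/hi [-91. -19. 147.] [-79.  21. 151.]
-135 194 y -25.0 26.0 z99 60.7
-120 621 y -44.0 46.0 z99 62.9
-105 371 y -53.0 54.0 z99 66.0
-90 142 y -56.0 57.0 z99 68.0
-75 261 y -58.0 60.0 z99 92.0
-60 378 y -57.0 58.0 z99 75.3
-45 463 y -52.0 53.0 z99 78.7
-30 918 y -42.0 42.0 z99 81.8
-15 85 y -17.0 19.0 z99 82.5
plate z 8.6 7392
```

```bash
for i in 1 2 3 4 5; do python3 m.py | grep -E 'block|^-135|^-15|^-30' | tail -4; done
```

```text
wrist block lo/hi [-80. -19. 149.] [-69.  22. 152.]
-135 43 y -17.0 16.0 z99 64.6
-30 710 y -45.0 47.0 z99 77.0
-15 544 y -30.0 31.0 z99 78.4
-15 116 y -23.0 33.0 z99 76.4
wrist block lo/hi [-68. -18. 147.] [-55.  22. 153.]
-30 571 y -51.0 52.0 z99 72.6
-15 910 y -38.0 39.0 z99 73.2
-15 138 y -26.0 37.0 z99 72.1
wrist block lo/hi [-70. -19. 148.] [-58.  22. 153.]
-30 584 y -50.0 51.0 z99 73.2
-15 873 y -35.0 38.0 z99 74.1
wrist block lo/hi [-79. -19. 148.] [-67.  22. 153.]
-135 29 y -10.0 13.0 z99 65.2
-30 682 y -47.0 47.0 z99 76.4
-15 600 y -30.0 32.0 z99 77.9
wrist block lo/hi [-90. -19. 147.] [-78.  21. 151.]
-135 188 y -25.0 25.0 z99 60.6
-30 932 y -44.0 43.0 z99 81.2
-15 96 y -18.0 21.0 z99 82.3
```

The basket is rocking on the foot plate's front edge (grip swinging between -60 and -85 mm from the seat). I'll let it settle.

Emit:
{"fn": "servo_tool", "kwargs": {
  "linear": [
    [0,0,0.3],
    [0,0,0],
    [0,0,0],
    [0,0,0],
    [0,0,0],
    [0,0,0],
    [0,0,0],
    [0,0,0]
  ],
  "twist": [0,0,0,0,0,0,0,0],
  "grip": [6,6,6,8.8,8.8,8.8,8.8,8.8]
}}

```text
time_s: 8.2
ee_pos: [0.4964, 0.0755, 0.2365]
tool_rot: [0.701, -0.046, 0.709, 0.057]
force: [0.4, 0.4, -0.5]
grip_width: 0.0561
```

Emit:
{"fn": "servo_tool", "kwargs": {
  "linear": [
    [0,0,0],
    [0,0,0],
    [0,0,0],
    [0,0,0],
    [0,0,0],
    [0,0,0],
    [0,0,0],
    [0,0,0]
  ],
  "twist": [0,0,0,0,0,0,0,0],
  "grip": [8.8,8.8,8.8,8.8,8.8,8.8,8.8,8.8]
}}

```text
time_s: 8.87
ee_pos: [0.4963, 0.0755, 0.2364]
tool_rot: [0.701, -0.046, 0.709, 0.057]
force: [-0.2, -0.5, -0.2]
grip_width: 0.0882
```

```bash
for i in 1 2 3 4; do python3 m.py | grep -E 'wrist|^-135|^-15' | tail -3; done; python3 -c "
from h import *;print(robot.observe()['time_s'],robot.observe()['ee_pos'])"
```

```text
wrist block lo/hi [-89. -19. 147.] [-77.  21. 152.]
-135 181 y -24.0 24.0 z99 60.9
-15 109 y -19.0 20.0 z99 82.2
wrist block lo/hi [-89. -19. 147.] [-77.  21. 151.]
-135 177 y -24.0 24.0 z99 60.9
-15 114 y -19.0 20.0 z99 81.9
wrist block lo/hi [-89. -19. 147.] [-77.  21. 151.]
-135 179 y -24.0 24.0 z99 60.7
-15 112 y -18.0 20.0 z99 82.0
wrist block lo/hi [-89. -20. 147.] [-77.  21. 151.]
-135 180 y -24.0 24.0 z99 61.0
-15 120 y -19.0 22.0 z99 81.8
9.2667 [0.49632301 0.07552857 0.23644915]
```

Settled: it leans about 9° forward with one foot edge on the plate, grip centre at (-83, 1, 141) mm in the stand frame. The free gap between the hook tips (72 mm) nearly equals the gripper body's stated width (75), so I'll measure the body's real profile from the camera depth.

```bash
python3 - <<'E'
from h import *
from scipy.spatial.transform import Rotation as Ro
for n in('side','top','wrist'):
    s,f=grab(n)
    q=s['tool_rot'];R=Ro.from_quat([q[1],q[2],q[3],q[0]]).as_matrix()
    T=((pts(f,s)-np.array(s['ee_pos']))@R*1000)[f['z_map']>0]
    for lo in range(-160,0,10):
        for zl in ((-100,-45),(-45,45),(45,100)):
            b=T[(T[:,0]>=lo)&(T[:,0]<lo+10)&(abs(T[:,1])<70)&(T[:,2]>zl[0])&(T[:,2]<zl[1])]
            if len(b)>15: print(n,lo,zl,len(b),'y',np.percentile(b[:,1],[2,98]).round(),'z',np.percentile(b[:,2],[2,98]).round())
    if n=='side': save(f,'s9.png')
print(R.round(3))
E
```

```text
side -160 (-45, 45) 91 y [-23.  16.] z [-44.  12.]
side -150 (-45, 45) 100 y [-24.  18.] z [-43.  16.]
side -140 (-100, -45) 169 y [-34.  31.] z [-96. -46.]
side -140 (-45, 45) 105 y [-25.  20.] z [-45.  35.]
side -140 (45, 100) 86 y [-36.  18.] z [50. 92.]
side -130 (-100, -45) 109 y [-35.  31.] z [-98. -46.]
side -130 (-45, 45) 44 y [-25. -21.] z [-42.  42.]
side -130 (45, 100) 38 y [-35.   6.] z [51. 87.]
side -120 (-100, -45) 94 y [-36.  31.] z [-95. -52.]
side -120 (-45, 45) 17 y [-22. -17.] z [-43.  32.]
side -120 (45, 100) 67 y [-35.  -8.] z [48. 86.]
side -110 (-100, -45) 108 y [-36.  33.] z [-89. -54.]
side -110 (-45, 45) 57 y [-28. -21.] z [-37.  42.]
side -110 (45, 100) 51 y [-36.   3.] z [48. 80.]
side -100 (-100, -45) 95 y [-34.  32.] z [-89. -56.]
side -100 (45, 100) 43 y [-36.  12.] z [49. 83.]
side -90 (45, 100) 17 y [-14.  11.] z [49. 61.]
side -80 (-100, -45) 28 y [-12.   9.] z [-64. -55.]
side -80 (45, 100) 27 y [-12.   9.] z [46. 59.]
side -70 (-100, -45) 29 y [-12.   8.] z [-64. -49.]
side -70 (45, 100) 18 y [-11.   9.] z [45. 60.]
side -60 (-100, -45) 31 y [-12.
[... 1606 characters left out ...]
0) 653 y [-9. 11.] z [45. 60.]
wrist -60 (-100, -45) 690 y [-3. 11.] z [-59. -45.]
wrist -60 (-45, 45) 63 y [-3. 10.] z [-45.  45.]
wrist -60 (45, 100) 658 y [-2. 11.] z [45. 59.]
wrist -50 (-100, -45) 413 y [-4. 11.] z [-58. -45.]
wrist -50 (-45, 45) 688 y [-8.  9.] z [-45.  45.]
wrist -50 (45, 100) 397 y [-3. 11.] z [45. 58.]
wrist -40 (-100, -45) 270 y [ 9. 11.] z [-57. -45.]
wrist -40 (-45, 45) 541 y [-9.  9.] z [-45.  44.]
wrist -40 (45, 100) 267 y [ 9. 11.] z [45. 57.]
wrist -30 (-100, -45) 97 y [ 9. 11.] z [-56. -45.]
wrist -30 (-45, 45) 223 y [-9.  9.] z [-44.  44.]
wrist -30 (45, 100) 93 y [ 9. 11.] z [45. 55.]
[[-0.013 -0.146  0.989]
 [ 0.015  0.989  0.146]
 [-1.     0.017 -0.011]]
```

The real wide body starts about 96 mm behind the TCP, with only 20 mm wide fingers ahead of it. A pinch with the fingertips on the block (TCP z ≈ 0.141) therefore just clears the hook tips. I'll approach step by step and watch the force.

Emit:
{"fn": "servo_tool", "kwargs": {
  "linear": [
    [1.3,0.2,0],
    [1.2,0.1,0],
    [0,0,0],
    [0,0,-1.5],
    [0,0,-1.5],
    [0,0,-1],
    [0,0,0],
    [0,0,0]
  ],
  "twist": [0,0,0,0,0,0,0,0],
  "grip": [7,6,6,6,6,6,6,6]
}}

```text
time_s: 10.08
ee_pos: [0.5202, 0.0784, 0.1957]
tool_rot: [0.701, -0.046, 0.71, 0.057]
force: [0.2, 0.5, 1.2]
grip_width: 0.0599
```

```bash
python3 w.py w10.png; python3 m.py | grep block
```

```text
tcp [0.5202 0.0784 0.1957] jawyaw 8.38
[282. 214.] 955 top [0.5201 0.0823 0.1496] [521.1  78.6] [13.1 43. ] 10.0
side block lo/hi [-93. -22. 137.] [-80.  19. 153.]
wrist block lo/hi [-89. -19. 146.] [-76.  22. 151.]
```

Emit:
{"fn": "servo_tool", "kwargs": {
  "linear": [
    [0.1,0,-1],
    [0,0,-0.8],
    [0,0,-0.3],
    [0,0,-0.3],
    [0,0,0]
  ],
  "twist": [0,0,0,0,0],
  "grip": [6,6,6,6,6]
}}

```text
time_s: 10.65
ee_pos: [0.5231, 0.0788, 0.1715]
tool_rot: [0.703, -0.046, 0.708, 0.058]
force: [-0.7, -0.1, 0.4]
grip_width: 0.06
```

Emit:
{"fn": "servo_tool", "kwargs": {
  "linear": [
    [-0.1,0,-0.3],
    [0,0,-0.3],
    [0,0,-0.2],
    [0,0,0]
  ],
  "twist": [0,0,0,0],
  "grip": [6,6,6,6]
}}

```text
time_s: 10.98
ee_pos: [0.5219, 0.0787, 0.1625]
tool_rot: [0.703, -0.046, 0.708, 0.058]
force: [-0.9, -0.3, -0.1]
grip_width: 0.0599
```

Emit:
{"fn": "servo_tool", "kwargs": {
  "linear": [
    [0,0,-0.4],
    [0,0,-0.4],
    [0,0,-0.3],
    [0,0,0]
  ],
  "twist": [0,0,0,0],
  "grip": [6,6,6,6]
}}

```text
time_s: 11.32
ee_pos: [0.5222, 0.0788, 0.1506]
tool_rot: [0.703, -0.046, 0.708, 0.058]
force: [-0.6, -0.3, 0.2]
grip_width: 0.0598
```

Emit:
{"fn": "servo_tool", "kwargs": {
  "linear": [
    [0,0,-0.4],
    [0,0,-0.4],
    [0,0,0]
  ],
  "twist": [0,0,0],
  "grip": [6,6,6]
}}

```text
time_s: 11.57
ee_pos: [0.5223, 0.0788, 0.1417]
tool_rot: [0.703, -0.046, 0.708, 0.058]
force: [0.0, -0.9, 1.1]
grip_width: 0.0598
```

Emit:
{"fn": "servo_tool", "kwargs": {
  "linear": [
    [0,0,-0.2],
    [0,0,-0.2],
    [0,0,0]
  ],
  "twist": [0,0,0],
  "grip": [6,6,6]
}}

```text
time_s: 11.82
ee_pos: [0.5222, 0.0788, 0.1371]
tool_rot: [0.703, -0.046, 0.708, 0.058]
force: [0.2, -0.0, -0.4]
grip_width: 0.0603
```

Emit:
{"fn": "servo_tool", "kwargs": {
  "linear": [
    [0,0,-0.2],
    [0,0,-0.2],
    [0,0,0],
    [0,0,0]
  ],
  "twist": [0,0,0,0],
  "grip": [6,6,6,6]
}}

```text
time_s: 12.15
ee_pos: [0.5224, 0.0788, 0.1328]
tool_rot: [0.703, -0.046, 0.708, 0.058]
force: [0.9, -0.3, -0.5]
grip_width: 0.0598
```

Emit:
{"fn": "servo_tool", "kwargs": {
  "linear": [
    [0,0,0],
    [0,0,0],
    [0,0,0],
    [0,0,0],
    [0,0,0],
    [0,0,0],
    [0,0,0],
    [0,0,0]
  ],
  "twist": [0,0,0,0,0,0,0,0],
  "grip": [4,3,2,0.5,0.5,0,0,0],
  "squeeze": 55
}}

```text
time_s: 12.82
ee_pos: [0.5226, 0.0788, 0.1332]
tool_rot: [0.703, -0.046, 0.707, 0.058]
force: [0.8, 0.4, -0.5]
grip_width: 0.0091
```

Emit:
{"fn": "servo_tool", "kwargs": {
  "linear": [
    [0,0,0],
    [0,0,0.3],
    [0,0,0.4],
    [0,0,0.4],
    [0,0,0],
    [0,0,0]
  ],
  "twist": [0,0,0,0,0,0],
  "grip": [0,0,0,0,0,0]
}}

```text
time_s: 13.32
ee_pos: [0.5227, 0.0788, 0.1456]
tool_rot: [0.703, -0.046, 0.707, 0.058]
force: [-0.5, -0.8, -0.1]
grip_width: 0.0004
```

```bash
python3 w.py w12.png; python3 m.py | grep -E 'block|^-1|side|wri|-30';python3 -c "
from h import *
s,f=grab('side');save(f,'s12.png');cv2.imwrite('pics/s12c.png',cv2.resize(f['color'][110:270,220:380],None,fx=3.7,fy=3.7)[...,::-1])"
```

```text
tcp [0.5227 0.0788 0.1456] jawyaw 8.37
[277. 225.] 976 top [0.5193 0.0892 0.1497] [519.3  89.6] [13.2 22.1] 9.7
side block lo/hi [-94. -21. 138.] [-80.  20. 152.]
-135 38 y -29.0 33.0 z99 63.7
-120 52 y -46.0 40.0 z99 64.6
-105 38 y -57.0 52.0 z99 67.5
-30 182 y -40.0 39.0 z99 81.5
-15 13 y -11.0 18.0 z99 80.3
wrist block lo/hi [-90.   2. 144.] [-76.  22. 183.]
-135 295 y -24.0 27.0 z99 61.0
-120 1147 y -41.0 45.0 z99 62.7
-105 347 y -37.0 54.0 z99 66.1
-30 1560 y -38.0 44.0 z99 80.6
-15 186 y -19.0 21.0 z99 81.8
```

View pics/s12c.png

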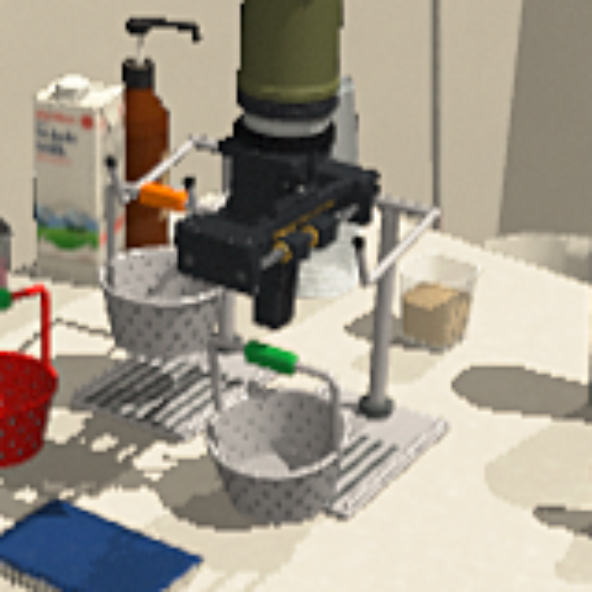

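The pads pinched only the upper part of the block and squeezed it out. The basket didn't move: the crop still shows it leaning, green grip at (270,357). The fingers evidently flex under high squeeze, so I'll grasp with the block centred on the grasp point (TCP z ≈ 0.123) and a gentler grip.

Emit:
{"fn": "servo_tool", "kwargs": {
  "linear": [
    [0,0,1],
    [0,0,1],
    [-0.1,0,0],
    [0,0,0],
    [0,0,0],
    [0,0,0]
  ],
  "twist": [0,0,0,0,0,0],
  "grip": [0,2,6,6,6,6],
  "squeeze": 20
}}

```text
time_s: 14.02
ee_pos: [0.5209, 0.0787, 0.1666]
tool_rot: [0.703, -0.046, 0.708, 0.057]
force: [0.8, 0.7, -0.1]
grip_width: 0.0315
```

Emit:
{"fn": "servo_tool", "kwargs": {
  "linear": [
    [0,0,-1],
    [0,0,-1],
    [0,0,-0.8],
    [0,0,-0.3],
    [0,0,0],
    [0,0,0]
  ],
  "twist": [0,0,0,0,0,0],
  "grip": [6,6,6,6,6,6]
}}

```text
time_s: 14.52
ee_pos: [0.5196, 0.0785, 0.1309]
tool_rot: [0.701, -0.046, 0.709, 0.057]
force: [0.2, 0.3, -0.5]
grip_width: 0.06
```

Emit:
{"fn": "servo_tool", "kwargs": {
  "linear": [
    [0.1,0,-0.2],
    [0,0,-0.2],
    [0,0,0]
  ],
  "twist": [0,0,0],
  "grip": [6,6,6]
}}

```text
time_s: 14.77
ee_pos: [0.521, 0.0785, 0.1267]
tool_rot: [0.702, -0.046, 0.709, 0.057]
force: [0.2, -0.8, -0.7]
grip_width: 0.06
```

Emit:
{"fn": "servo_tool", "kwargs": {
  "linear": [
    [0,0,-0.2],
    [0,0,-0.2],
    [0,0,0]
  ],
  "twist": [0,0,0],
  "grip": [6,6,6]
}}

```text
time_s: 15.02
ee_pos: [0.5215, 0.0786, 0.1229]
tool_rot: [0.702, -0.046, 0.708, 0.057]
force: [-1.2, 0.7, 0.2]
grip_width: 0.06
```

```bash
python3 m.py | grep -E 'block'; python3 w.py w13.png
```

```text
side block lo/hi [-113.  -21.  138.] [-79.   6. 165.]
wrist block lo/hi [-90. -18. 145.] [-76.  22. 151.]
tcp [0.5216 0.0786 0.123 ] jawyaw 8.38
[278. 254.] 1939 top [0.5199 0.0826 0.1496] [520.5  80.7] [13.3 45.5] 8.8
```

Emit:
{"fn": "servo_tool", "kwargs": {
  "linear": [
    [0,0,-0.2],
    [0,0,0],
    [0,0,0],
    [0,0,0],
    [0,0,0],
    [0,0,0],
    [0,0,0],
    [0,0,0]
  ],
  "twist": [0,0,0,0,0,0,0,0],
  "grip": [4,3,2,1.5,1,1,1,1],
  "squeeze": 20
}}

```text
time_s: 15.83
ee_pos: [0.5218, 0.0787, 0.1212]
tool_rot: [0.702, -0.046, 0.708, 0.057]
force: [0.4, -0.0, -0.2]
grip_width: 0.0135
```

Emit:
{"fn": "servo_tool", "kwargs": {
  "linear": [
    [0,0,0],
    [0,0,0.3],
    [0,0,0.4],
    [0,0,0.4],
    [0,0,0],
    [0,0,0]
  ],
  "twist": [0,0,0,0,0,0],
  "grip": [0.5,0.5,0.5,0.5,0.5,0.5]
}}

```text
time_s: 16.33
ee_pos: [0.5208, 0.0785, 0.1328]
tool_rot: [0.702, -0.046, 0.709, 0.057]
force: [-0.1, 0.1, -0.6]
grip_width: 0.0132
```

```bash
python3 m.py; python3 w.py w14.png
```

```text
side block lo/hi [-103.  -22.  150.] [-78.  16. 165.]
-135 44 y -31.0 29.0 z99 75.3
-120 100 y -46.0 42.0 z99 75.8
-105 60 y -55.0 54.0 z99 80.1
-90 68 y -61.0 56.0 z99 93.2
-75 65 y -62.0 58.0 z99 92.4
-60 62 y -55.0 55.0 z99 86.3
-45 89 y -48.0 50.0 z99 91.2
-30 240 y -39.0 39.0 z99 91.4
-15 8 y -6.0 14.0 z99 91.0
plate z -892.4 712
wrist block lo/hi [-90. -17. 157.] [-76.  22. 163.]
-135 452 y -26.0 26.0 z99 73.4
-120 1542 y -30.0 45.0 z99 74.8
-105 539 y -51.0 55.0 z99 78.2
-90 57 y 39.0 56.0 z99 79.3
-75 192 y 46.0 60.0 z99 91.4
-60 325 y 44.0 58.0 z99 86.3
-45 654 y -43.0 53.0 z99 88.9
-30 2178 y -34.0 42.0 z99 91.7
-15 186 y -19.0 20.0 z99 92.6
plate z 8.5 12954
tcp [0.5208 0.0785 0.1327] jawyaw 8.38
[280. 255.] 1889 top [0.5199 0.0838 0.1613] [520.8  81.1] [13.8 44.8] 8.8
```

Held this time: lifted 12 mm, opening 13.2 mm, block lined up with the pads. I'll go a bit higher so the body clears the tips, then draw away along -x.

Emit:
{"fn": "servo_tool", "kwargs": {
  "linear": [
    [0,0,0.7],
    [0,0,0.8],
    [0,0,0.6],
    [0,0,0],
    [-0.6,-0.09,0],
    [-1,-0.15,0],
    [-1,-0.15,0],
    [0,0,0]
  ],
  "twist": [0,0,0,0,0,0,0,0],
  "grip": [0.5,0.5,0.5,0.5,0.5,0.5,0.5,0.5]
}}

```text
time_s: 17.15
ee_pos: [0.4931, 0.0743, 0.1564]
tool_rot: [0.702, -0.046, 0.709, 0.057]
force: [-1.4, 0.6, -2.1]
grip_width: 0.0134
```

Emit:
{"fn": "servo_tool", "kwargs": {
  "linear": [
    [-0.8,-0.12,0],
    [-1.2,-0.18,0],
    [-1.2,-0.18,0],
    [-1.2,-0.18,0],
    [-0.8,-0.12,0],
    [0,0,0]
  ],
  "twist": [0,0,0,0,0,0],
  "grip": [0.5,0.5,0.5,0.5,0.5,0.5]
}}

```text
time_s: 17.65
ee_pos: [0.4401, 0.0664, 0.1568]
tool_rot: [0.703, -0.046, 0.708, 0.058]
force: [-0.2, 0.1, -2.5]
grip_width: 0.0133
```

Emit:
{"fn": "servo_tool", "kwargs": {
  "linear": [
    [0,-0.5,1],
    [0,-1.5,1],
    [0,-2,0],
    [0,-2,0],
    [0,-2,0],
    [0,-2,0],
    [0,-2,0],
    [0,-2,0]
  ],
  "twist": [0,0,0,0,0,0,0,0],
  "grip": [0.5,0.5,0.5,0.5,0.5,0.5,0.5,0.5]
}}

```text
time_s: 18.32
ee_pos: [0.448, -0.0728, 0.1786]
tool_rot: [0.706, -0.049, 0.703, 0.063]
force: [0.2, -0.4, -2.4]
grip_width: 0.0135
```

Emit:
{"fn": "servo_tool", "kwargs": {
  "linear": [
    [0,-2,0],
    [0,-2,0],
    [0,-2,0],
    [0,-2,0],
    [0,-1.5,0],
    [0,-1,0],
    [0,0,0],
    [0,0,0]
  ],
  "twist": [0,0,0,0,0,0,0,0],
  "grip": [0.5,0.5,0.5,0.5,0.5,0.5,0.5,0.5]
}}

```text
time_s: 18.98
ee_pos: [0.4542, -0.191, 0.1792]
tool_rot: [0.71, -0.048, 0.701, 0.058]
force: [-0.5, 1.4, -1.8]
grip_width: 0.0135
```

```bash
cat > n.py <<'E'
from h import *
import sys
# rim/handle in frame at mat centre, world axes turned by the jaw yaw
for n in('side','wrist'):
    s,f=grab(n);q=s['tool_rot'];a=np.arctan2(2*(q[2]*q[3]-q[0]*q[1]),2*(q[1]*q[3]+q[0]*q[2]))
    c,d=np.cos(a),np.sin(a);R=np.array([[c,-d,0],[d,c,0],[0,0,1]]);t=np.array(s['ee_pos'])
    L=((pts(f,s)-[t[0],t[1],0])@R*1000);ok=f['z_map']>0
    g0=t[2]*1000+19-75
    r=L[ok&(np.hypot(L[...,0],L[...,1])<90)&(abs(L[...,2]-g0)<22)&(abs(L[...,1])<45)]
    for lo in range(-75,75,15):
        b=r[(r[:,0]>=lo)&(r[:,0]<lo+15)]
        if len(b)>3: print(n,lo,len(b),'z97',np.percentile(b[:,2],97).round(1))
    print('yaw',np.degrees(a).round(1),'tcp',t.round(4),'x range',r[:,0].min().round(),r[:,0].max().round())
    if n=='side': save(f,sys.argv[1]);cv2.imwrite('pics/c_'+sys.argv[1],cv2.resize(f['color'][170:340,260:430],None,fx=3.4,fy=3.4)[...,::-1])
E
python3 n.py s15.png
```

```text
side -45 105 z97 120.5
side -30 57 z97 123.8
side -15 11 z97 119.6
side 30 24 z97 132.5
side 45 157 z97 138.1
side 60 266 z97 140.0
yaw 8.6 tcp [ 0.4542 -0.191   0.1792] x range -46.0 72.0
wrist -45 1080 z97 119.4
wrist -30 615 z97 121.8
wrist -15 107 z97 121.7
wrist 30 93 z97 133.2
wrist 45 749 z97 137.1
wrist 60 1724 z97 139.9
yaw 8.6 tcp [ 0.4542 -0.1907  0.1792] x range -43.0 73.0
```

View pics/c_s15.png

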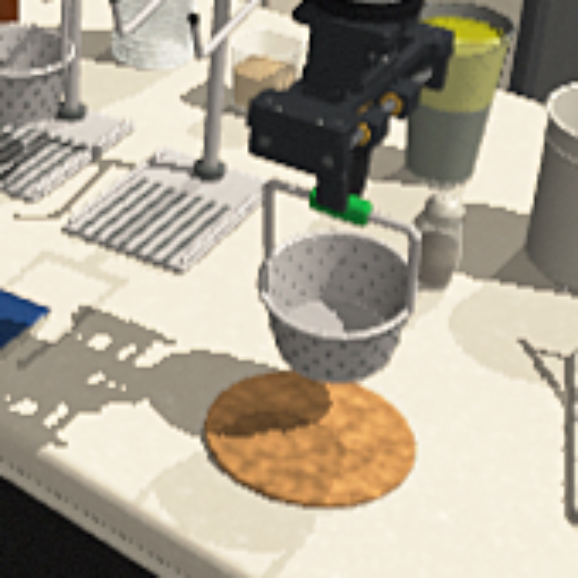

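It hangs tilted about 10° in the pads, above the far part of the mat (mat at crop (310,440), grip at (340,207)). The front foot edge will touch first, so I'll set that edge 45 mm before the mat centre and let the basket right itself back onto its foot.

Emit:
{"fn": "servo_tool", "kwargs": {
  "linear": [
    [-1.2,-0.3,0],
    [-1.2,-0.3,0],
    [-1.1,-0.2,0],
    [0,0,0],
    [0,0,-1.2],
    [0,0,-1.2],
    [0,0,-0.8],
    [0,0,0]
  ],
  "twist": [0,0,0,0,0,0,0,0],
  "grip": [0.5,0.5,0.5,0.5,0.5,0.5,0.5,0.5]
}}

```text
time_s: 19.75
ee_pos: [0.4198, -0.1906, 0.1472]
tool_rot: [0.71, -0.052, 0.699, 0.064]
force: [-0.3, 0.8, -2.2]
grip_width: 0.0134
```

```bash
python3 n.py s16.png | grep -E 'yaw|-45|60'; python3 - <<'E'
from h import *
for n in('top','side','wrist'):
    s,f=grab(n);P=pts(f,s);hsv=cv2.cvtColor(f['color'],cv2.COLOR_RGB2HSV)
    m=(cv2.inRange(hsv,(5,80,50),(20,230,255))>0)&(f['z_map']>0)&(abs(P[...,2]-.006)<.012)&(np.hypot(P[...,0]-.443,P[...,1]+.195)<.1)
    q=P[m];h=cv2.convexHull((q[:,:2]*1000).astype(np.float32))
    (c,r)=cv2.minEnclosingCircle(h);print(n,len(q),np.round(c),round(r),np.median(q[:,2]).round(4))
E
```

```text
side -45 109 z97 89.1
side 60 256 z97 107.7
yaw 9.4 tcp [ 0.4198 -0.1906  0.1472] x range -45.0 73.0
wrist -45 1083 z97 88.0
wrist 60 1751 z97 108.5
yaw 9.4 tcp [ 0.4202 -0.1906  0.1477] x range -42.0 73.0
top 749 [ 446. -196.] 82 0.0074
side 1355 [ 442. -192.] 85 0.0077
wrist 2582 [ 440. -190.] 78 0.0072
```

Emit:
{"fn": "servo_tool", "kwargs": {
  "linear": [
    [0,-0.5,0],
    [0,-0.5,0],
    [0,0,-0.5],
    [0,0,-0.4],
    [0,0,0],
    [0,0,0]
  ],
  "twist": [0,0,0,0,0,0],
  "grip": [0.5,0.5,0.5,0.5,0.5,0.5]
}}

```text
time_s: 20.5
ee_pos: [0.4217, -0.2039, 0.1401]
tool_rot: [0.712, -0.053, 0.697, 0.062]
force: [0.1, -0.1, -1.5]
grip_width: 0.0133
```

Emit:
{"fn": "servo_tool", "kwargs": {
  "linear": [
    [0,0,-0.3],
    [0,0,-0.2],
    [0,0,0]
  ],
  "twist": [0,0,0],
  "grip": [0.5,0.5,0.5]
}}

```text
time_s: 20.75
ee_pos: [0.4216, -0.2036, 0.1344]
tool_rot: [0.712, -0.053, 0.697, 0.062]
force: [-0.1, 0.5, -0.9]
grip_width: 0.0137
```

Emit:
{"fn": "servo_tool", "kwargs": {
  "linear": [
    [0,0,-0.2],
    [0,0,0],
    [0.5,0.1,-0.1],
    [0.5,0.1,-0.1],
    [0,0,0]
  ],
  "twist": [0,0,0,0,0],
  "grip": [0.5,0.5,0.5,0.5,0.5],
  "squeeze": 8
}}

```text
time_s: 21.17
ee_pos: [0.4326, -0.2011, 0.13]
tool_rot: [0.712, -0.053, 0.697, 0.062]
force: [-0.1, 0.2, -1.7]
grip_width: 0.0139
```

```bash
python3 n.py s17.png; python3 w.py w17.png
```

```text
side -60 11 z97 73.3
side -45 121 z97 72.8
side -30 40 z97 73.3
side 30 55 z97 82.9
side 45 206 z97 86.1
side 60 164 z97 87.8
yaw 9.3 tcp [ 0.4326 -0.2011  0.13  ] x range -48.0 69.0
wrist -60 60 z97 70.6
wrist -45 1420 z97 71.8
wrist -30 362 z97 73.6
wrist -15 52 z97 69.7
wrist 30 184 z97 83.3
wrist 45 1147 z97 85.4
wrist 60 1193 z97 87.0
yaw 9.3 tcp [ 0.4321 -0.2012  0.13  ] x range -47.0 70.0
tcp [ 0.4314 -0.2013  0.13  ] jawyaw 9.31
[279. 254.] 1730 top [ 0.4294 -0.1958  0.1582] [ 430.6 -198.5] [13.5 44.9] 9.0
```

Emit:
{"fn": "servo_tool", "kwargs": {
  "linear": [
    [0.5,0.07,-0.15],
    [0.5,0.07,-0.15],
    [0.5,0.07,-0.1],
    [0,0,0],
    [0,0,0]
  ],
  "twist": [0,0,0,0,0],
  "grip": [0.5,0.5,0.5,0.5,0.5],
  "squeeze": 5
}}

```text
time_s: 21.73
ee_pos: [0.4477, -0.1991, 0.1256]
tool_rot: [0.712, -0.052, 0.698, 0.062]
force: [0.8, 0.4, -1.7]
grip_width: 0.0137
```

```bash
python3 n.py s18.png; python3 w.py w18.png
```

```text
side -60 116 z97 71.0
side -45 89 z97 71.3
side -30 13 z97 67.9
side 15 18 z97 68.0
side 30 103 z97 75.3
side 45 248 z97 76.7
side 60 5 z97 74.2
yaw 9.3 tcp [ 0.4477 -0.1991  0.1256] x range -57.0 62.0
wrist -60 760 z97 70.1
wrist -45 1158 z97 70.4
wrist -30 160 z97 70.9
wrist -15 4 z97 51.6
wrist 15 23 z97 65.1
wrist 30 422 z97 75.4
wrist 45 1791 z97 76.6
wrist 60 130 z97 77.1
yaw 9.3 tcp [ 0.4479 -0.1991  0.1257] x range -54.0 63.0
tcp [ 0.4476 -0.1991  0.1257] jawyaw 9.27
[278. 253.] 1641 top [ 0.4449 -0.1933  0.1532] [ 446.4 -196.5] [13.8 45.2] 9.8
```

Emit:
{"fn": "servo_tool", "kwargs": {
  "linear": [
    [0,0,0],
    [0,0,0.4],
    [0,0,0.5],
    [-0.6,0,0],
    [-0.5,0,0],
    [0,0,0],
    [0,0,-0.4],
    [0,0,-0.4]
  ],
  "twist": [0,0,0,0,0,0,0,0],
  "grip": [0.5,0.5,0.5,0.5,0.5,0.5,0.5,0.5],
  "squeeze": 15
}}

```text
time_s: 22.55
ee_pos: [0.4341, -0.1998, 0.1285]
tool_rot: [0.712, -0.052, 0.698, 0.061]
force: [0.3, 0.8, -1.9]
grip_width: 0.0136
```

```bash
python3 n.py s19.png; python3 w.py w19.png
```

```text
side -60 122 z97 74.0
side -45 84 z97 74.4
side -30 12 z97 74.1
side 15 16 z97 75.0
side 30 105 z97 78.9
side 45 241 z97 79.8
side 60 4 z97 77.8
yaw 9.2 tcp [ 0.4341 -0.1998  0.1285] x range -57.0 62.0
wrist -60 782 z97 72.2
wrist -45 1144 z97 72.5
wrist -30 161 z97 72.8
wrist -15 5 z97 53.9
wrist 15 27 z97 68.3
wrist 30 429 z97 77.3
wrist 45 1779 z97 78.6
wrist 60 124 z97 78.9
yaw 9.2 tcp [ 0.4338 -0.1996  0.1278] x range -54.0 64.0
tcp [ 0.4339 -0.1996  0.128 ] jawyaw 9.18
[278. 253.] 1624 top [ 0.4311 -0.1935  0.1554] [ 432.7 -196.7] [13.6 45. ] 9.9
```

Emit:
{"fn": "servo_tool", "kwargs": {
  "linear": [
    [0.1,0,-0.25],
    [0.3,0,-0.15],
    [0.3,0.05,-0.15],
    [0.2,0,-0.1],
    [0,0,0],
    [0,0,0]
  ],
  "twist": [0,0,0,0,0,0],
  "grip": [0.5,0.5,0.5,0.5,0.5,0.5],
  "squeeze": 5
}}

```text
time_s: 23.2
ee_pos: [0.4455, -0.1993, 0.1219]
tool_rot: [0.712, -0.053, 0.697, 0.061]
force: [-1.3, 0.0, 2.4]
grip_width: 0.0136
```

```bash
python3 n.py s20.png; python3 w.py w20.png
```

```text
side -75 9 z97 73.7
side -60 192 z97 73.4
side -45 69 z97 72.2
side 15 44 z97 70.8
side 30 169 z97 70.8
side 45 152 z97 71.1
yaw 9.2 tcp [ 0.4455 -0.1993  0.1219] x range -62.0 55.0
wrist -75 6 z97 70.3
wrist -60 1665 z97 71.7
wrist -45 642 z97 71.6
wrist -30 45 z97 66.8
wrist 15 92 z97 69.3
wrist 30 845 z97 70.6
wrist 45 1337 z97 70.7
yaw 9.2 tcp [ 0.4455 -0.1993  0.1219] x range -60.0 57.0
tcp [ 0.4454 -0.1993  0.1219] jawyaw 9.21
[278. 252.] 1561 top [ 0.4421 -0.1918  0.1511] [ 444.  -196.5] [13.8 44.5] 9.9
```

It stands level now: rim even within 1 mm, centre at about (0.444, -0.197) against the mat's (0.443, -0.195), and the mat carries the weight. I'll release and rise.

Emit:
{"fn": "servo_tool", "kwargs": {
  "linear": [
    [0,0,0],
    [0,0,0],
    [0,0,0],
    [0,0,0],
    [0,0,0],
    [0,0,0],
    [0,0,0],
    [0,0,0]
  ],
  "twist": [0,0,0,0,0,0,0,0],
  "grip": [1.8,2.2,3,4,5,5,5,5]
}}

```text
time_s: 24.02
ee_pos: [0.4466, -0.1992, 0.1217]
tool_rot: [0.713, -0.053, 0.697, 0.061]
force: [-0.4, 0.5, -0.0]
grip_width: 0.0505
```

Emit:
{"fn": "servo_tool", "kwargs": {
  "linear": [
    [0,0,0.5],
    [0,0,1],
    [0,0,1.5],
    [0,0,2],
    [0,0,2],
    [0,0,2],
    [0,0,2],
    [0,0,0]
  ],
  "twist": [0,0,0,0,0,0,0,0],
  "grip": [5,5,5,5,5,5,5,5]
}}

```text
time_s: 24.68
ee_pos: [0.4446, -0.1985, 0.2376]
tool_rot: [0.712, -0.052, 0.698, 0.062]
force: [0.9, 0.5, 0.1]
grip_width: 0.05
```

```bash
python3 w.py w21.png; python3 - <<'E'
from h import *
s,f=grab('side');save(f,'s21.png')
P=pts(f);hsv=cv2.cvtColor(f['color'],cv2.COLOR_RGB2HSV)
for c,lo,hi in(('green',(50,150,60),(80,255,255)),('orange',(5,200,120),(14,255,255))):
    m=(cv2.inRange(hsv,lo,hi)>0)&(P[...,2]>.1)&(P[...,2]<.3)
    k,l,st,ce=cv2.connectedComponentsWithStats(m.astype(np.uint8))
    for i in range(1,k):
        if st[i,4]>25: print(c,ce[i].round(),np.median(P[l==i],0).round(3))
s,f=grab('wrist');W=pts(f,s);r=W[(W[...,2]>.06)&(W[...,2]<.08)&(np.hypot(W[...,0]-.443,W[...,1]+.195)<.08)]
(c,R)=cv2.minEnclosingCircle((r[:,:2]*1000).astype(np.float32));print('rim',np.round(c),round(R),len(r),s['force'],s['time_s'])
A=np.c_[r[:,:2],np.ones(len(r))];print('slope',np.linalg.lstsq(A,r[:,2],rcond=None)[0].round(3))
E
```

```text
tcp [ 0.4446 -0.1985  0.2376] jawyaw 9.23
[275. 202.] 667 top [ 0.4422 -0.1966  0.1508] [ 443.1 -199.2] [11.9 43. ] 8.8
green [216. 191.] [0.431 0.315 0.142]
green [357. 253.] [ 0.438 -0.203  0.148]
orange [263. 163.] [0.593 0.272 0.201]
rim [ 443. -199.] 60 2364 [ 0.05689797 -0.23576119 -1.22091204] 24.7833
slope [-0.002  0.012  0.071]
```

View pics/s21.png

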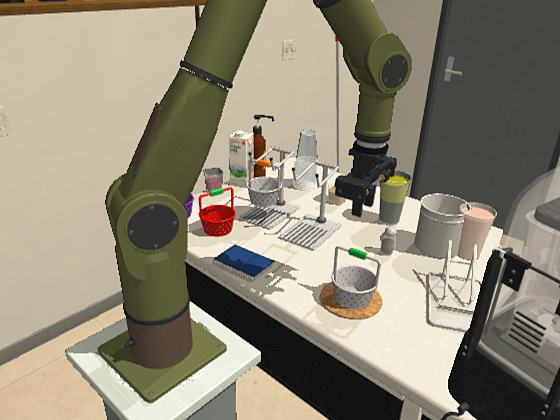

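The green basket stands upright in the middle of the mat (grip at (357,253)). The orange one still hangs at (263,163), the look-alikes are in place and the gripper is clear. I'm handing in.

```bash
python3 -c "
from station import robot
print(robot.sign_off())"
```

```text
the job is handed in; nothing more can be done
None
```

The green-grip basket is standing upright in the middle of the cork mat, but I dropped it once on the way. I lifted it 50 mm straight up, past the hook tips (42 mm was needed), and drew it away from the stand.

**The drop:** while I was drawing it away at about 6.5 s, the basket slipped out of a 40 N grip and landed on its foot on the front edge of the stand's foot plate. It then leaned about 10° forward. A first regrasp at the fingertips with 55 N failed. The second held, with 20 N and the block centred between the pads. I carried the basket to the mat, set its front edge down, straightened it and released it.

**Last checks, at about 24.8 s:**
- **Position:** the rim centre is at (0.443, -0.199). The mat centre is at about (0.443, -0.195), so it is about 4 mm off; the views of the mat differed by about 6 mm.
- **Upright:** the rim is level to within 1°, and the grip top at 0.151 m fits a basket standing on the mat.
- **Other things:** the orange basket hangs where it was, and the red basket's grip reads the same position as at the start. I saw no change to the purple one, but did not measure it again.
- **Robot:** the gripper is open, about 85 mm above the basket and touching nothing. Wrist-force readings stayed under about 3 N, but I only saw the value at the end of each move, so none covers the moment of the drop.

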